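# Start the kiln from the bench controls

## Robot

A 6-joint arm with a two-finger parallel gripper is mounted at the origin on the work surface. World frame = base frame: x ahead of the robot, y to its left, z up, the work surface at z = 0. Lengths are in m, angles in rad, forces in N, time in s.
With the tool pointing down it reaches from about 0.325 to 0.85 m from the base axis. Payload 15.5 kg.
Tool frame: the origin (TCP) lies on the front face of the gripper's body, between the roots of the fingers; the fingertips stand 78 mm ahead of it and the grasp point (between the pads) lies 60 mm ahead of it (bot.pinch_z is the distance from the TCP to the grasp point, in m); z points along the fingers, y is the line along which they close (so a half turn about z gives the same grasp; the last joint's range is limited). The gripper opens to 91 mm and grips with 3 to 60 N. Pads are 32 mm wide; open, the fingers measure 118 mm over their backs; the gripper's body (76 mm by 178 mm) begins 60 mm behind the grasp point.
Start: joints at [1.089, 0.494, 1.345, -0, 1.302, -0.096], TCP at [0.235, 0.579, 0.292] pointing down, gripper open.
Joint ranges: [-2.91, 2.91], [-0.82, 2.16], [0.22, 2.67], [-1.22, 4.37], [0.12, 2.79], [-3.08, 3.08]. Speed limits (rad/s): [1.89, 1.89, 2.57, 3.01, 3.01, 3.01].

## Interface

Orientations are given as a 3x3 rotation matrix whose columns are the frame's x, y, z axes.
In Python, from cell import bot, command_gripper, capture, camera_model gives the robot as it stands. Calls block until the motion is done:
- bot.reach(position, orientation): joint-space move of the TCP to a pose.
- bot.servo_line(position, feed=0.15, rot=None, force_limit=None): straight line of the TCP; rot=None keeps the orientation; feed is the mean speed in m/s. With force_limit (N) it stops when the force on the tool has changed by that much, and returns True; else False.
- bot.set_joints(angles): joint-space move.
- command_gripper(opening): opening from 0.0 (shut) to 1.0 (fully open); the grip force is fixed at half the most; returns when the fingers have stopped.
- bot.sleep(seconds).
- bot.inverse_kinematics(position, orientation): joint angles nearest the present ones, or None.
- bot.read_state(): the state.
- capture(name): name is "scene" or "top"; returns the picture (480x640x3 uint8, red, green, blue); there is no depth.
- camera_model(name): a dict with "fx", "fy", "cx", "cy" (pixels), "view" (4x4, takes a point from world to camera coordinates). Camera axes: x right, y up, looking along -z (the intrinsics and any distortion apply to the point x, -y, -z); pixel columns grow to the right and rows downward; lengths in m; the calibration is good to about 2 mm. A picture is of the moment at which its call begins. camera_model takes no time and is no camera call.
A pose or a line that the arm cannot do raises bot.PlanningError and nothing moves.
- bot.finish_job(): hands the job in; it is judged then, once.
The state is a dict: "time_s": time; "qpos": joint angles; "joint_velocities": joint speeds; "joint_efforts": joint torques, N m; "tool_pos": TCP position; "eef_rot": TCP orientation; "contact_force": force on the tool from outside, world axes, zero at the start; "torque": the same for the moment, N m; "gripper_width": opening from 0.0 (shut) to 1.0 (fully open); "grip_force": force on a finger pad.
Only numpy, scipy, OpenCV 4.12 (cv2) and the standard library are available. Lean on these libraries where they do the work, as an engineer would, in place of code of your own. Each camera call takes 0.05 s, during which the arm holds its last target. There are 200 camera calls.

## Task

Start a firing at the pottery bench with the closed fingertips: push the raised end of the rocker on the loose switch box down until it is fully on, then press the long bar key on the control console fully home (it stays in), then press the large round key fully down, keep it down for at least one second and let it come back up. Do not press the two small keys. Lift nothing, and leave the switch box and everything else where it is.

Things in the scene. Friction and masses are not known exactly. Their poses are not given: they have to be found in the camera images.
- switch_box: Loose grey mains switch box, 140 (x) x 90 (y) x 48 mm high, about 0.9 kg, resting on the table; origin at the centre of its underside, z up; it may face any way round. The rocker is on its top, its pivot 34 mm from the origin towards its -x end; a small clay offcut lies on the other end. The black side rails beside the rocker are 40 mm apart (centres), 4 mm thick and rise to 54 mm.
- rocker (a joint): Angle of the V-shaped white rocker, 30 mm wide, two 32 mm halves meeting at the pivot (58 mm above the table). 0 to about 0.07 = off: the half on the box's +x side stands up like a ramp, its end about 12 mm above the pivot, and the other half lies level. 0.40 = fully on: the first half lies level and the other stands up. It has friction only (about 3 N pressed at the end) and stays where it is left.
- rocker_press (a point): Point on the top face of the rocker's half that is to be pushed down, on its centre line, 24 mm from the pivot; it moves with the rocker, and when the rocker is fully on it lies 58 mm above the table.
- console: Grey kiln control console fixed to the table, 205 (x) x 175 (y) x 45 mm high; origin at the centre of its underside, z up. A wooden tool lies on top along its +x edge. The keys sit on four modules, two by two, 78 mm apart, on top of the console; which key is in which place varies.
- bar_key (a joint): How far the long bar key is pressed (m): 0 = out, 0.006 = fully home. About 4 N moves it, and it stays where it is left (latching key).
- bar_key_top (a point): Centre of the top face of the long bar key: 20 (x) x 56 (y) mm, white plastic, standing 12 mm above its 66 x 66 x 8 mm black module; top face 65 mm above the table when out. Moves with the key; z up, x and y as the console's.
- round_key (a joint): How far the large round key is pressed (m): 0 = out, 0.006 = fully down. Spring: starts to move at 1.5 N, fully down at about 5 N, comes back up by itself.
- round_key_top (a point): Centre of the top face of the large round key: 44 mm diameter, white plastic, standing 12 mm above its 66 x 66 x 8 mm black module; top face 65 mm above the table when out. Moves with the key.
- square_key (a joint): How far the small square key is pressed (m), spring, 0 = out; not to be pressed.
- square_key_top (a point): Centre of the top of the small square key, 18 x 18 mm, white plastic, standing 12 mm above its 66 x 66 x 8 mm black module.
- pin_key (a joint): How far the small round key is pressed (m), spring, 0 = out; not to be pressed.
- pin_key_top (a point): Centre of the top of the small round key, 18 mm diameter, white plastic, standing 12 mm above its 66 x 66 x 8 mm black module.
- wood_tool: Loose wooden modelling tool, about 140 mm long along its y, 16 mm wide, 9 mm thick, lying on the console's +x edge; origin in the middle of its underside.
- offcut: Loose clay-brown offcut, 28 x 36 x 12 mm, lying on the switch box; origin at the centre of its underside.
- tool_cup: Dark cup, 76 mm diameter, 85 mm high, with modelling tools standing up to 150 mm; origin under its centre; at the right side.
- slip_jar: Closed jar of 70 mm diameter, 80 mm high, at the far side; origin under its centre.
- clay_cup: Dark clay cup, 90 mm diameter, 95 mm high, at the left side; origin under its centre.
- cutter: Steel ring cutter, 84 mm diameter, 30 mm high, at the right side; origin under its centre.
- clay_block: Brown block, 50 x 40 x 40 mm, at the far side; origin under its centre.
Mind the look-alikes: they are no part of the job. Leave any green or red look-alike of the switch_box alone.

How it is judged:
By the outcome, as a careful person would: the job done as asked, in the order asked, and still so for the second after the job is handed in, with the robot touching nothing.
It also fails if it takes over 48 s, if anything falls off the work surface, if the arm or the gripper's body presses on something with over 40 N, if the wrist force passes 120 N, or if a joint passes its speed limit or range.

## Working session

There is one attempt and no reset: what is moved stays moved. The work goes in short steps, each a Python script; the robot and the scene stay as the last script left them, time stands still between calls to the robot, and variables do not carry over. Pictures are saved under pics/ and viewed, at most 10 in all, crops included, and the job is handed in when it is done.

```bash
mkdir -p pics; ls
python3 - <<'E'
from cell import bot,capture,camera_model
import cv2,numpy as np
for n in("scene","top"):
    im=capture(n); cv2.imwrite(f"pics/{n}0.png",im[:,:,::-1]); m=camera_model(n); print(n,{k:(np.round(v,4).tolist() if not isinstance(v,str) else v) for k,v in m.items()})
s=bot.read_state();print(s["time_s"],s["tool_pos"],s["gripper_width"])
E
```

```text
pics
scene {'fx': 506.1026, 'fy': 506.1026, 'cx': 326.3771, 'cy': 238.7805, 'view': [[-0.6959, 0.7181, -0.0098, 0.3961], [-0.6116, -0.5854, 0.5322, 0.2753], [0.3764, 0.3763, 0.8466, -1.4818], [0.0, 0.0, 0.0, 1.0]]}
top {'fx': 451.4225, 'fy': 451.4225, 'cx': 309.5063, 'cy': 233.6954, 'view': [[0.0042, -0.9999, 0.0166, -0.0275], [0.9984, 0.0052, 0.0555, -0.5547], [-0.0555, 0.0164, 0.9983, -0.9807], [0.0, 0.0, 0.0, 1.0]]}
0.1 [0.23506592 0.57882781 0.29169666] 0.9983451119142003
```

View pics/scene0.png

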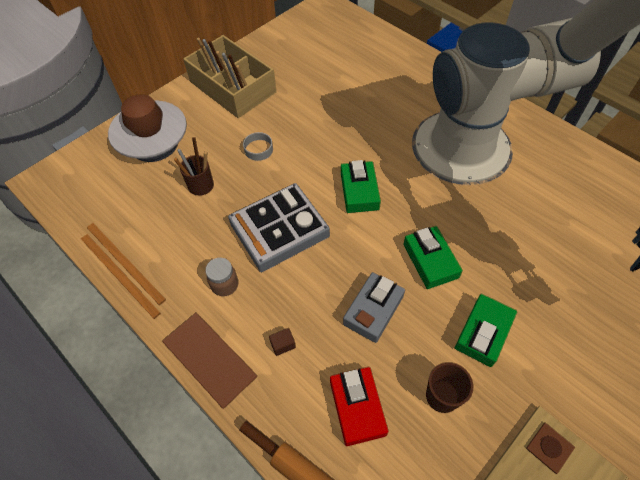

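View pics/top0.png

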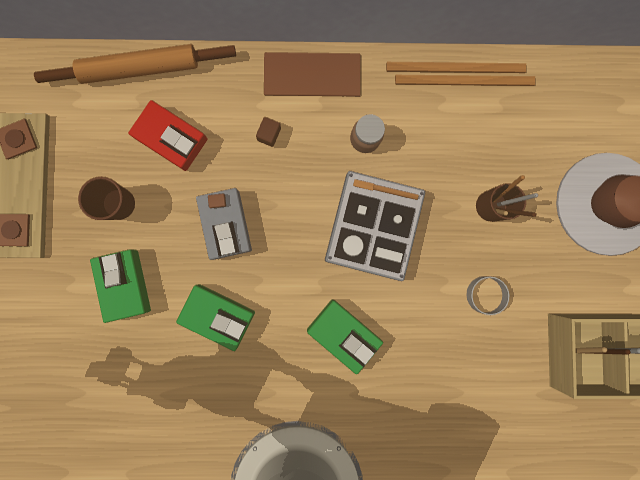

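The top view shows the grey switch box at about (224,223) with its offcut at (217,200), so the raised rocker half is the one nearer the offcut. The console is at about (376,226), with the round key at (352,246), bar key at (389,255), square at (362,210) and pin at (397,219).

```bash
cat > h.py <<'E'
import numpy as np,cv2
from cell import bot,capture,camera_model,command_gripper
def ray(n,px):
    m=camera_model(n);V=np.array(m["view"]);R=V[:3,:3];c=-R.T@V[:3,3]
    d=R.T@np.array([(px[0]-m["cx"])/m["fx"],-(px[1]-m["cy"])/m["fy"],-1.]);return c,d/np.linalg.norm(d)
def plane(n,px,z):
    c,d=ray(n,px);return c+d*(z-c[2])/d[2]
def tri(p,q):
    (a,d),(b,e)=ray("top",p),ray("scene",q)
    t=np.linalg.lstsq(np.c_[d,-e],b-a,rcond=None)[0];P,Q=a+t[0]*d,b+t[1]*e
    return (P+Q)/2,np.linalg.norm(P-Q)
def blobs(im,roi,lo,hi,amin=20):
    x0,y0,x1,y1=roi;c=cv2.cvtColor(im[y0:y1,x0:x1],cv2.COLOR_RGB2HSV)
    m=cv2.inRange(c,lo,hi);cs,_=cv2.findContours(m,cv2.RETR_EXTERNAL,cv2.CHAIN_APPROX_NONE)
    return [(cv2.contourArea(k),k+np.array([x0,y0])) for k in cs if cv2.contourArea(k)>amin]
E
python3 - <<'E'
from h import *
T=cv2.imread("pics/top0.png")[:,:,::-1].copy();S=cv2.imread("pics/scene0.png")[:,:,::-1].copy()
def show(n,im,roi):
    for nm,lo,hi in(("white",(0,0,175),(180,60,255)),("grey",(0,0,80),(180,45,255)),("dark",(0,0,0),(180,255,60)),("brown",(0,60,40),(20,255,140))):
        for a,k in blobs(im,roi,lo,hi):
            r=cv2.minAreaRect(k);M=cv2.moments(k)
            print(n,nm,a,np.round([M["m10"]/M["m00"],M["m01"]/M["m00"]],1),np.round(r[0],1),np.round(r[1],1),round(r[2],1))
show("topbox",T,(190,180,258,265));show("topcon",T,(322,165,430,285))
show("scbox",S,(338,265,408,345));show("sccon",S,(225,180,332,272))
a=cv2.resize(T[170:270,185:265],None,fx=5,fy=5,interpolation=2);b=cv2.resize(S[262:342,335:411],None,fx=5,fy=5,interpolation=2)
h=max(a.shape[0],b.shape[0]);o=np.zeros((h,780,3),np.uint8);o[:a.shape[0],:400]=a;o[:b.shape[0],400:780]=b
cv2.imwrite("pics/c.png",o[:,:,::-1])
E
```

```text
topbox white 356.0 [224.5 238.6] [224.6 238.5] [29.4 13.8] 76.6
topbox grey 2317.5 [222.  221.5] [222.5 223.5] [64.9 41.9] 77.8
topbox dark 28.0 [231.8 227.9] [231.8 228.2] [12.4  3.4] 76.0
topbox brown 39.0 [216.8 242.7] [216.2 240.7] [30.1  2.7] 76.8
topbox brown 84.5 [233.5 236.3] [233.6 236.7] [29.8  4.1] 77.0
topbox brown 208.0 [216.5 200.5] [216.5 200. ] [14. 17.] 90.0
topbox brown 754.5 [249.3 221.2] [245.2 228.1] [36.2 74.2] 15.6
topcon white 196.5 [388.6 254.2] [388.7 254.2] [25.7  8.7] 14.0
topcon white 278.0 [352.6 245.1] [352.5 245. ] [18. 19.] 90.0
topcon white 38.0 [397.5 218.4] [397.5 218.5] [7. 7.] 90.0
topcon white 46.0 [361.7 209.2] [361.7 209.2] [7.8 7.3] 14.0
topcon white 972.0 [367.7 225.9] [375.8 225.4] [76.4 89.3] 14.0
topcon grey 7410.0 [374.8 225.5] [375.1 225.4] [81.5 93.7] 14.3
topcon dark 23.0 [379.2 247.5] [387.6 254.4] [30.6 29.1] 14.0
topcon dark 26.0 [363.4 244.9] [359.1 241.9] [23.5 11.4] 57.7
topcon dark 107.5 [397.5 218.7] [397.5 218.4] [12.1 12.6] 74.1
topcon dark 30.0 [384.7 217.9] [391.  218.1] [19.4 29.8] 14.0
topcon brown 855.5 [387.6 254.6] [3
[... 754 characters left out ...]
76.6 231.7] [5.4 5.8] 63.4
sccon white 145.5 [303.8 218.1] [303.8 218.3] [14.1 13.4] 45.0
sccon white 91.0 [288.5 196.8] [288.4 196.7] [17.8  6.4] 55.3
sccon grey 55.5 [227.6 266.1] [228. 265.] [ 6. 12.] 0.0
sccon grey 4613.5 [278.8 224.6] [279.8 224.9] [65.5 83.3] 62.2
sccon dark 544.5 [276.8 235.2] [277. 235.] [22.4 27.7] 63.4
sccon dark 45.0 [245. 246.] [244.4 245.1] [56.1  1.8] 57.8
sccon dark 254.0 [303.7 223.9] [303.7 221.4] [21.9 27.7] 63.4
sccon dark 503.0 [262.3 213.6] [262.4 213.3] [21.5 27.3] 63.4
sccon dark 302.5 [288.3 201.4] [288.7 200.4] [21.  26.8] 63.4
sccon brown 33.0 [245.8 227.1] [246.2 228.4] [36.4  5.5] 57.3
sccon brown 165.5 [239.3 241.5] [240.7 243.9] [64.8  9.3] 64.2
```

View pics/c.png

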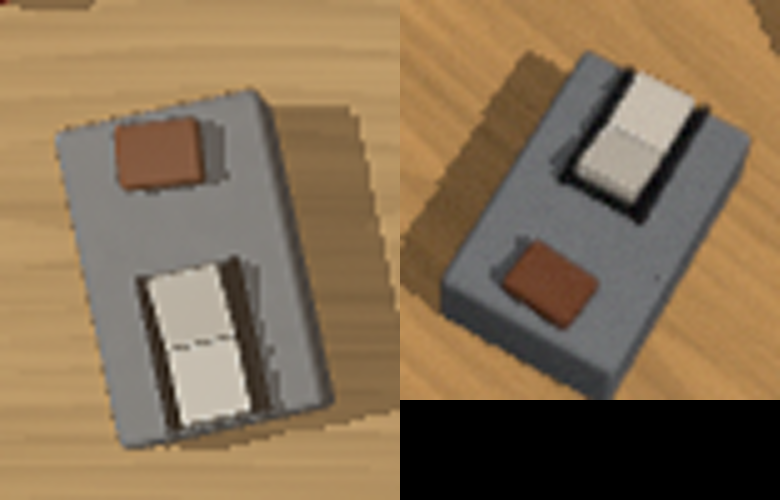

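The crops show the rocker crease (pivot) at about (225.6,238.4) in the top view and (382.4,289.8) in the scene view. The half nearer the offcut is raised.

Run:
```python
from h import *
print("pivot",tri((225.6,238.4),(382.4,289.8)),plane("top",(225.6,238.4),.058))
for n,p,q in(("bar",(388.7,254.2),(288.4,196.7)),("round",(352.5,245),(303.8,218.2)),("pin/sq",(361.7,209.2),(276.5,231.8))):
    print(n,tri(p,q),plane("top",p,.065))
pin=plane("top",(397.5,218.5),.065);print("pin",pin)
# box axis from dark rail edges and box: 76.6deg
for nm,z,c,a in(("rail",.054,(224.5,238.6),76.8),("box",.048,(222,222),77.8)):
    u=np.array([np.cos(np.radians(a)),np.sin(np.radians(a))])*25
    d=plane("top",c-u,z)-plane("top",c+u,z);print(nm,np.degrees(np.arctan2(d[1],d[0])))
T=cv2.imread("pics/top0.png")[:,:,::-1].copy()
k=max(blobs(T,(190,180,258,265),(0,0,80),(180,45,255)),key=lambda t:t[0])[1]
for p in cv2.boxPoints(cv2.minAreaRect(k)):print(p,plane("top",p,.048))
```

```text
pivot (array([0.54140143, 0.15405753, 0.05160945]), np.float64(0.0014369270048661495)) [0.54159525 0.15243491 0.058     ]
bar (array([ 0.5104187 , -0.19160698,  0.06280879]), np.float64(0.001838745924173684)) [ 0.50980632 -0.1904647   0.065     ]
round (array([ 0.52947944, -0.11552174,  0.06136972]), np.float64(0.0018856394196081461)) [ 0.52875297 -0.11439301  0.065     ]
pin/sq (array([ 0.60520769, -0.13495258,  0.06208248]), np.float64(0.0017184249406546556)) [ 0.60432296 -0.13389834  0.065     ]
pin [ 0.58508502 -0.20948924  0.065     ]
rail 13.960179660124226
box 12.961130511681365
[195.14236 196.15842] [0.63202806 0.22030628 0.048     ]
[236.09283 187.30426] [0.65167979 0.13331088 0.048     ]
[249.8151  250.76971] [0.51597106 0.10241156 0.048     ]
[208.86462 259.62387] [0.49681242 0.1888558  0.048     ]
```

```bash
cat >> h.py <<'E'
def rot(deg,p):
    z=np.array([0,0,-1.]);best=None;q0=np.array(bot.read_state()["qpos"])
    for s in(0,180):
        a=np.radians(deg+s);y=np.array([np.cos(a),np.sin(a),0]);R=np.c_[np.cross(y,z),y,z]
        q=bot.inverse_kinematics(p,R)
        if q is not None:
            c=np.abs(np.array(q)-q0).max()
            if best is None or c<best[0]:best=(c,R)
    return best[1]
def go(xy,deg,z=.10):
    p=np.array([*xy,z+.078]);bot.reach(p,rot(deg,p))
def press(xy,z,F,feed=.03):
    r=bot.servo_line(np.array([*xy,z+.078]),feed=feed,force_limit=F);s=bot.read_state()
    print("hit",r,"tip",np.round(s["tool_pos"]-[0,0,.078],4),"F",np.round(s["contact_force"],1),"t",s["time_s"]);return r
E
python3 - <<'E'
from h import *
command_gripper(0.);print(bot.read_state()["gripper_width"])
xy=(.565,.158)
go(xy,13.5);press(xy,.055,15)
bot.sleep(.2);print(bot.read_state()["contact_force"])
bot.servo_line([*xy,.178]);bot.reach([.51,0.02,.25],rot(-14,np.array([.51,0.02,.25])))
S=capture("scene");T=capture("top")
a=cv2.resize(T[170:270,185:265],None,fx=5,fy=5,interpolation=2);b=cv2.resize(S[262:342,335:411],None,fx=5,fy=5,interpolation=2)
o=np.zeros((500,780,3),np.uint8);o[:a.shape[0],:400]=a;o[:b.shape[0],400:780]=b
cv2.imwrite("pics/d.png",o[:,:,::-1]);print(bot.read_state()["time_s"])
E
```

```text
0.007186580079793663
hit True tip [0.5654 0.158  0.0583] F [-1.9 -0.7 13.5] t 4.725
[-3.31189865 -0.90817383 13.86395674]
6.1583
```

View pics/d.png

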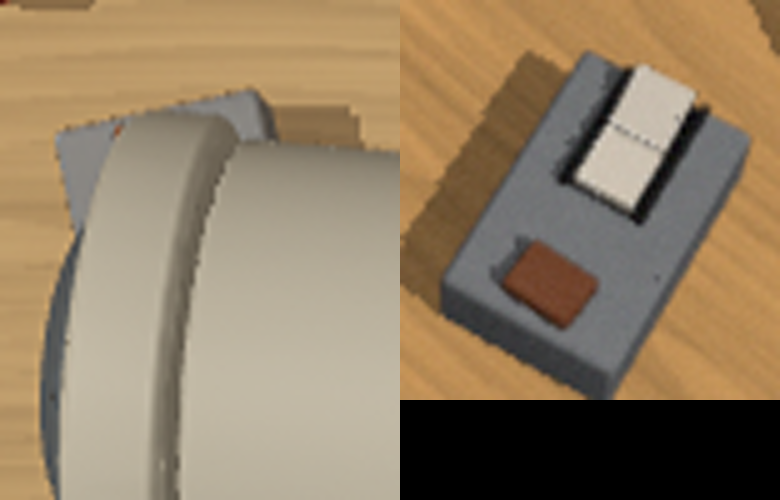

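The rocker's pushed half now lies level with its other half standing up (crease at about (382,290) in the scene view), and the box and offcut have not moved. Next come the keys.

Run:
```python
from h import *
xy=(.510,-.191)
go(xy,-14.3);press(xy,.055,14);bot.sleep(.2)
bot.servo_line([*xy,.178])
xy=(.529,-.115)
bot.servo_line([*xy,.178]);press(xy,.055,14);bot.sleep(1.6);s=bot.read_state();print(s["contact_force"],s["tool_pos"][2]-.078)
bot.servo_line([*xy,.178])
bot.reach([.42,.25,.30],rot(0,np.array([.42,.25,.30])))
S=capture("scene");T=capture("top");print(bot.read_state()["time_s"])
a=cv2.resize(T[165:285,322:430],None,fx=3.6,fy=3.6,interpolation=2);b=cv2.resize(S[180:272,225:332],None,fx=3.6,fy=3.6,interpolation=2)
o=np.zeros((440,790,3),np.uint8);o[:a.shape[0],:a.shape[1]]=a;o[:b.shape[0],400:400+b.shape[1]]=b
cv2.imwrite("pics/e.png",o[:,:,::-1])
```

```text
hit True tip [ 0.51   -0.191   0.0594] F [-1.8  0.9 12.6] t 8.2833
hit True tip [ 0.5289 -0.115   0.0594] F [-3.3  1.3 14.7] t 10.8167
[-2.3336014   0.40738684 14.54626024] 0.059460504280393636
14.425
```

View pics/e.png

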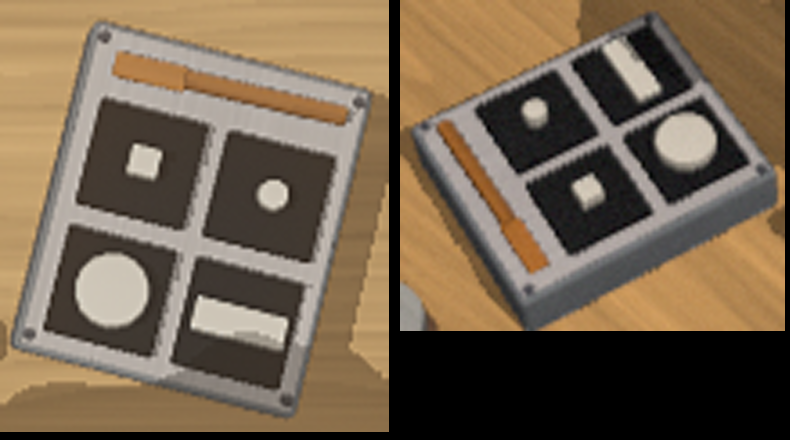

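The bar key sits low, the round key is back up, and the small keys and wooden tool are undisturbed. Both presses ended on a firm stop at about 59.4 mm.

```bash
python3 -c "
from cell import bot
print(bot.finish_job())"
```

```text
the job is handed in; nothing more can be done
None
```

I pushed the rocker fully on, pressed the bar key home, held the round key down for about 1.6 s and released it, and handed the job in at about 14 s on the robot's clock; the judge gave no verdict.

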